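# Lock the dish tray's support leg at its mark

### The arm

A 7-joint arm with a two-finger parallel gripper is mounted at the origin on the work surface. World frame = base frame: x ahead of the robot, y to its left, z up, the work surface at z = 0. Lengths are in m, angles in rad, forces in N, time in s.
With the tool pointing down it reaches from about 0.4 to 0.85 m from the base axis. Payload 4.5 kg.
Tool frame: the origin (TCP) lies at the very end of the fingers, on their centre line; the grasp point (between the pads) lies 19 mm behind it; z points along the fingers, y is the line along which they close (so a half turn about z gives the same grasp; the last joint's range is limited). The gripper opens to 88 mm and grips with 3 to 60 N. Pads are 18 mm wide; open, the fingers measure 123 mm over their backs; the gripper's body (75 mm by 187 mm) begins 45 mm behind the grasp point.
Start: joints at [1.178, 0.689, -0.195, 1.565, 0.157, 0.902, -0.215], TCP at [0.259, -0.569, 0.207] pointing down, gripper open.
Joint ranges: [-3.01, 3.01], [-0.46, 2.08], [-1.47, 1.51], [0.13, 2.56], [-1, 4.14], [0.04, 2.09], [-2.66, 2.66]. Speed limits (rad/s): [2.57, 2.57, 3.14, 3.14, 3.14, 3.14, 3.14].

### API

Orientations are given as a unit quaternion [x, y, z, w].
In Python, from plant import r, optics gives the robot as it stands.
- The arm moves only by the tool servo_tool, never from a script. Its arguments are lists of equal length, an entry for each row: "translation": the shift along the tool's x, y, z in m, a list of three; "turn": the turn, a rotation vector about the tool's x, y, z in rad, a list of three. In form: {"translation": [[dx, dy, dz], ...], "turn": [[rx, ry, rz], ...]}. A call has 1 to 10 rows; each row shifts and turns the commanded pose from where the row before left it, along the tool's axes as they then stand; what a row does not reach is not made up. A row lasts 1/8 s, in which the tool goes at most 62.5 mm and 10.7 degrees, less where a joint would pass 70% of its speed; a pose out of reach is approached as far as the arm can. A call is refused whole if a number of a shift passes 0.0625 or a number of a turn 0.188, either way. A call with a gripper value outside its range is refused whole. "grip" is the opening, from 0 (shut) to 1 (fully open), set as the call begins (left out, the last holds). The fingers move at their own pace and stop on an object; "grip_force" is the grip in N (left out, the last holds). Time passes only in rows, so rows that do not move let the fingers close. It gives the time, the measured TCP pose, the force, the opening and the grip force at its end, in the units of the state.
- r.get_state(): the state, without advancing time (a new reading comes with each control period).
- optics.snapshot(name): name is "scene" or "top" or "wrist"; returns a dict with "img" (480x640x3 uint8, red, green, blue), "z_map" (480x640 float32, m along the optical axis (not along the pixel's ray), 0 where there is no reading), "mtx" (3x3 intrinsics, pixels), "k1" (the pictures are not rectified: a ray, as slopes to the right and down, at radius r is drawn at 1 + k1 r^2 times it, then the intrinsics apply), "R" (3x3) and "t" (3): a world point X has camera coordinates R X + t. Camera axes: x right, y down, z forward; pixel columns grow to the right and rows downward; lengths in m; the calibration is good to about 2 mm. A picture is of the moment at which its call begins.
- r.finish_job(): hands the job in; it is judged then, once.
The state is a dict: "clock": time; "q": joint angles; "qd": joint speeds; "joint_torque": joint torques, N m; "tool_pos": TCP position; "eef_rot": TCP orientation; "contact_force": force on the tool from outside, world axes, zero at the start; "moment": the same for the moment, N m; "opening": opening from 0.0 (shut) to 1.0 (fully open); "finger_force": force on a finger pad.
Only numpy, scipy, OpenCV 4.12 (cv2) and the standard library are available. Lean on these libraries where they do the work, as an engineer would, in place of code of your own. Each camera call takes 0.05 s, during which the arm holds its last target. There are 200 camera calls.

### The job

Draw the mint dish tray's sliding support leg out by its upright grey fin, against its light return spring, until the black pointer lines up with the red clip on the scale. Then, holding the leg there so that the pointer stays at the clip, squeeze the leaning yellow cam lever fully closed towards the fin. Finish still holding fin and lever pinched together between the fingers with the pointer at the clip, and leave the dishes and other things around undisturbed.

Things in the scene. Friction and masses are not known exactly. Their poses are not given: they have to be found in the camera images.
- dish_tray: Fixed mint dish tray (360 x 210 x 35 mm) with a slide block (250 mm long, 28 mm high) along the side nearest the robot. Origin on the drainer (z = 0) below the slide's middle line. +x: level direction in which the leg slides out (robot's left, within 25 degrees); z up. The tray's near wall is 85 mm from the middle line, towards -y.
- leg: Sliding leg: grey carriage on the slide, top 50 mm above the drainer, with a steel bar (top 39 mm above the drainer) and a rubber foot 212 mm on. Axes parallel to the tray's; origin under the carriage, on the slide's middle line, 30 mm above the drainer. Slides 0 to 150 mm along +x; starts home; a spring (2 N home, 3.5 N drawn out) pulls it home whenever not held, even with the lever closed.
- fin_top (a point): Centre of the top of the upright grey fin fixed on the leg, 100 mm above the drainer, 6 mm to -x of the leg's origin. The fin is 8 mm thick along the slide, 28 mm wide across it and rises 50 mm above the carriage. Pushing its -x face towards +x draws the leg out.
- lever (a joint): Closing angle of the cam lever, rad: 0 open (leaning 0.5 rad from upright towards the tray's +x, away from the fin), 0.5 fully closed (upright, a stop). Starts at 0 to 0.1, stays where left, needs about 3 N at its top. Pivot: level pin across the slide, 52 mm above the drainer, 11 mm to +x of the leg's origin. Over fin and lever: 48 mm open (at the top), 25 mm closed.
- lever_top (a point): Middle of the 8 mm thick rounded bead at the top of the cam lever's yellow blade (26 mm wide, 6 mm thick), 48 mm from the pivot. Closed, it is 100 mm above the drainer and 11 mm to +x of the leg's origin.
- pointer (a point): Tip of the black pointer on the leg's carriage, over the white scale, 36 mm above the drainer, on the tray side of the slide (41 mm off its middle line). Along the slide it is level with the leg's origin.
- clip_mark (a point): Middle of the red clip on the white scale (36 mm above the drainer), the length mark: it stays put and is 50 to 130 mm beyond the pointer's home place along the tray's +x. Its axes are parallel to the tray's; the pointer is at the mark when both have the same x along the slide.
- bowls: two nested white bowls, 126 mm across, 66 mm high together, standing in the tray; origin under the foot's centre
- tumbler: clear glass tumbler, 72 mm across, 100 mm high, standing in the tray; origin under its centre
- ladle: steel ladle lying on the drainer, bowl 88 mm across, 34 mm high, handle 180 mm long towards its own -x; origin under the bowl
- mug: blue mug, 82 mm across, 92 mm high; origin under its centre
- soap: green bottle of washing-up soap, 60 mm across, 170 mm high; origin under its centre
- egg_cup: white egg cup, 48 mm across, 60 mm high; origin under its centre

How it is judged:
On the way:
1. the leg is held drawn out with its pointer within 6 mm of the red clip, the lever still open (x of pointer in the frame of clip_mark between -0.006 and 0.006 m and value of joint lever below 0.2 rad and contact force between the fingers and leg_c4 above 0.5 N), for 0.3 s.
At the end, for the whole second after the job is handed in: The pointer is within 6 mm of the red clip along the slide, the lever is closed (over 0.44 of 0.5 rad), and the fingers still press on both fin and lever with more than 1 N each (x of pointer in the frame of clip_mark between -0.006 and 0.006 m and value of joint lever above 0.44 rad and contact force between the fingers and leg_c4 above 1 N and (contact force between the fingers and lever_c1 above 1 N or contact force between the fingers and lever_c2 above 1 N)); the arm keeps its last pose, push and grip.
It fails at once if the lever is more than half closed while the pointer is more than 12 mm from the clip (value of joint lever above 0.28 rad and not (x of pointer in the frame of clip_mark between -0.012 and 0.012 m)).
It fails at once if a dish or other thing around is shifted by more than 30 mm (distance of any of bowls, tumbler, ladle, mug, soap, egg_cup from where it was at the start of the episode above 0.03 m).
It also fails if it takes over 43 s, if anything falls off the work surface, if the arm or the gripper's body presses on something with over 40 N, if the wrist force passes 120 N, or if a joint passes its speed limit or range.

## Working session

There is one attempt and no reset: what is moved stays moved. The work goes in short steps, Python scripts to look and compute and a tool call to move; the robot and the scene stay as the last step left them, time stands still between calls to the robot, and variables do not carry over. Pictures are saved under pics/ and viewed, at most 10 in all, crops included, and the job is handed in when it is done.

Besides the shell and the picture viewer there is one more tool, called after "Request:" as name(argument=value, ...) on one line, values as JSON. servo_tool: Moves the arm, as the interface text tells. Its arguments: {"type":"object","properties":{"translation":{"type":"array"},"turn":{"type":"array"},"grip":{"type":"number"},"grip_force":{"type":"number"}},"required":["translation","turn"]}

```bash
mkdir -p pics
cat > h.py <<'E'
import numpy as np, cv2
from plant import r, optics
def snap(n,f):
    s=optics.snapshot(n); cv2.imwrite('pics/'+f+'.png',s['img'][:,:,::-1]); np.savez(f,**s); return s
def ray(s,uv):
    k=float(s['k1']); M=s['mtx']; p=(np.array(uv,float)-[M[0,2],M[1,2]])/[M[0,0],M[1,1]]
    q=p.copy()
    for _ in range(20): q=p/(1+k*(q**2).sum(-1,keepdims=True))
    d=np.concatenate([q,np.ones(q.shape[:-1]+(1,))],-1)
    return -s['R'].T@s['t'], d@s['R']
def plane(s,uv,z):
    c,d=ray(s,uv); return c+d*((z-c[2])/d[...,2:3])
def proj(s,X):
    c=np.asarray(X)@s['R'].T+s['t']; q=c[...,:2]/c[...,2:]
    q=q*(1+s['k1']*(q**2).sum(-1,keepdims=True)); M=s['mtx']
    return q*[M[0,0],M[1,1]]+[M[0,2],M[1,2]]
def depth(s,uv):
    c,d=ray(s,uv); u=np.array(uv).astype(int); return c+d*s['z_map'][u[...,1],u[...,0]][...,None]
E
python3 - <<'E'
from h import *
for n in('scene','top'):
    s=snap(n,n+'0'); print(n,-s['R'].T@s['t'],s['mtx'][0,0],s['k1'])
print(r.get_state())
E
```

```text
scene [ 1.42894491 -0.08612816  0.85192925] 495.82146971890336 -0.13111814813529732
top [ 0.31398825 -0.01613954  1.7571219 ] 621.7403245359859 -0.10081591434215813
{'clock': 0.1, 'q': array([ 1.17778923,  0.68990975, -0.19452805,  1.56620229,  0.15727337,
        0.90246874, -0.21507415]), 'qd': array([-0.00055581, -0.00104057,  0.00092975, -0.00108021,  0.00111038,
        0.00163   ,  0.00017646]), 'joint_torque': array([-3.97128941e-03, -5.28493559e+01, -1.27188787e+00, -1.53834969e+01,
       -5.26025472e-02,  1.99429945e-03, -3.98160822e-06]), 'tool_pos': array([ 0.25845423, -0.56840608,  0.20619449]), 'eef_rot': array([ 9.77306205e-01,  2.11829983e-01, -2.10442329e-04, -7.72160582e-04]), 'contact_force': array([-0.11980587, -0.08946326,  0.62232151]), 'moment': array([ 0.02912548, -0.00022439, -0.04771349]), 'finger_force': 0.0, 'opening': 0.9992609368116876}
```

View pics/scene0.png

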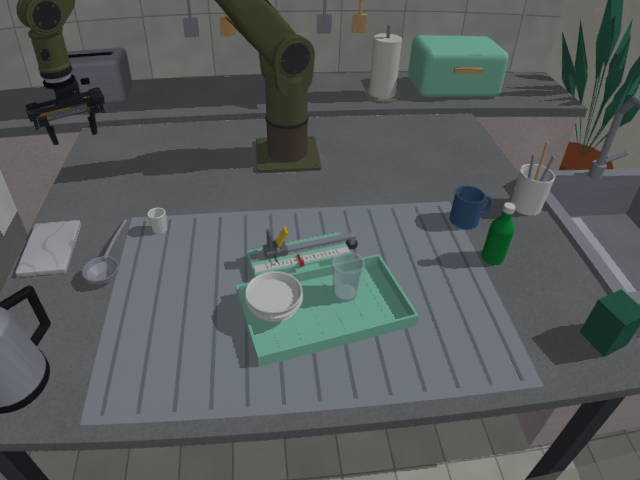

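View pics/top0.png

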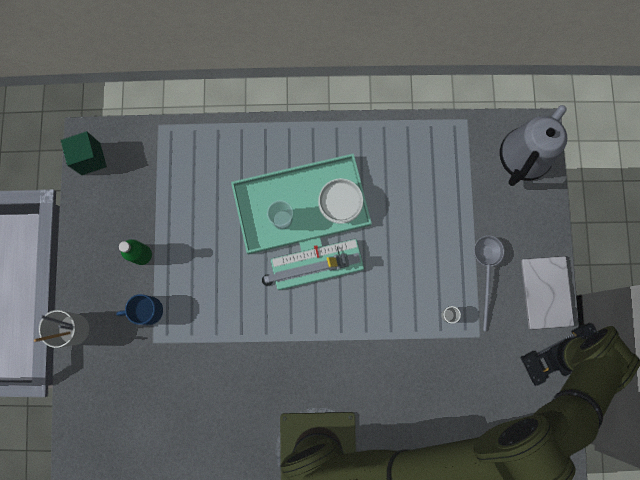

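The scene view shows the fin at about (270,240), lever (282,236) and clip (300,260). In the top view the clip is at (317,252), the lever (333,263) and the foot (267,280).

Run:
```python
from h import *
a=np.load('scene0.npz');b=np.load('top0.npz')
A=cv2.resize(a['img'][220:280,235:365],None,fx=6,fy=6,interpolation=cv2.INTER_CUBIC)[:300]
B=cv2.resize(b['img'][235:295,255:385],None,fx=6,fy=6,interpolation=cv2.INTER_CUBIC)[:300]
cv2.imwrite('pics/crop.png',np.vstack([A,B])[:,:,::-1])
print('drainer z',[depth(b,np.array(p,float)) for p in((400,200),(200,300),(400,320))])
for n,s in(('scene',a),('top',b)):
    h=cv2.cvtColor(s['img'],cv2.COLOR_RGB2HSV)
    for c,lo,hi in(('red',(0,150,90),(6,255,255)),('yel',(20,150,90),(32,255,255)),):
        m=cv2.inRange(h,lo,hi); k,l,st,ce=cv2.connectedComponentsWithStats(m)
        for i in range(1,k):
            if st[i,4]>8 and 240<ce[i,0]<380 and 220<ce[i,1]<300: print(n,c,st[i],ce[i],depth(s,ce[i]),plane(s,ce[i],.036))
```

```text
drainer z [array([ 0.69534899, -0.2516273 ,  0.00112959]), array([0.41744088, 0.32410748, 0.00269047]), array([ 0.35098873, -0.23799561,  0.00563783])]
scene red [298 255   6  11  28] [300.5        260.78571429] [ 0.55161621 -0.00489199  0.03174459] [ 0.5561681  -0.00531347  0.036     ]
scene yel [276 227  12  20 107] [281.51401869 236.42990654] [ 0.51301259 -0.04766115  0.07962144] [ 0.46127895 -0.04548846  0.036     ]
top red [314 246   5  11  17] [316.17647059 250.29411765] [ 0.54716403 -0.00688626  0.04597446] [ 0.54852324 -0.00683232  0.036     ]
top yel [327 258  10   9  39] [330.71794872 261.25641026] [ 0.50962514 -0.04568222  0.09802928] [ 0.5169395  -0.04678675  0.036     ]
```

View pics/crop.png

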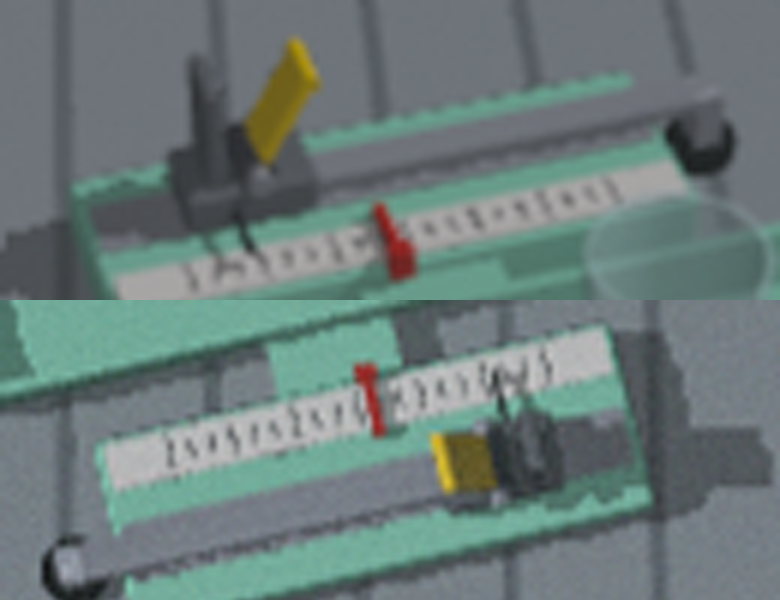

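Run:
```python
from h import *
a=np.load('scene0.npz');b=np.load('top0.npz')
S=lambda p:np.array(p)/6.+[235,220]-.4
T=lambda p:(np.array(p)-[0,300])/6.+[255,235]-.4
z=.036+.003
def ang(P,Q): d=Q-P; return np.degrees(np.arctan2(-d[0],d[1])),np.linalg.norm(d[:2])
for nm,f,s,p,q,zz in(('scale far T',T,b,(605,330),(105,445),z),('scale near T',T,b,(615,372),(112,490),z),('scale near S',S,a,(110,275),(665,163),z),('block T near',T,b,(650,502),(125,592),.03),('barfar T',T,b,(430,452),(100,528),.042)):
    P=plane(s,f([p,q]),zz); print(nm,P[0],P[1],ang(P[0],P[1]))
for nm,X in(('ptrT',plane(b,T((497,372)),z)),('ptrS',plane(a,S((262,262)),z)),('clipS',plane(a,S((393,243)),z)),('clipT',plane(b,T((370,401)),z)),('lever S',plane(a,S((303,60)),.097)),('lever T',plane(b,T((445,463)),.097)),('finS',plane(a,S((202,58)),.103)),('finT',plane(b,T((527,445)),.103)),('footT',plane(b,T((78,563)),.042))): print(nm,X)
```

```text
scale far T [ 0.57619158 -0.11715143  0.039     ] [0.52662136 0.11628452 0.039     ] (np.float64(11.988698215986336), np.float64(0.23864104306780182))
scale near T [ 0.55633681 -0.12126272  0.039     ] [0.50556804 0.1131925  0.039     ] (np.float64(12.218150759607525), np.float64(0.23988897683613722))
scale near S [ 0.56595491 -0.11979741  0.039     ] [0.5180108  0.11033568 0.039     ] (np.float64(11.76822183203903), np.float64(0.23507419035002355))
block T near [ 0.49621025 -0.13641981  0.03      ] [0.45889516 0.10821141 0.03      ] (np.float64(8.67282101666448), np.float64(0.24746080869527137))
barfar T [ 0.5201653 -0.0343992  0.042    ] [0.48769344 0.11865039 0.042     ] (np.float64(11.978567483191178), np.float64(0.1564563858642786))
ptrT [ 0.55738753 -0.06635278  0.039     ]
ptrS [ 0.56352394 -0.05932936  0.039     ]
clipS [ 0.5568818  -0.00635523  0.039     ]
clipT [ 0.54490562 -0.00704291  0.039     ]
lever S [ 0.50896112 -0.03844115  0.097     ]
lever T [ 0.50846715 -0.04042921  0.097     ]
finS [ 0.5116588  -0.07868615  0.103     ]
finT [ 0.51514879 -0.07712246  0.103     ]
footT [0.47167075 0.1289285  0.042     ]
```

The slide points about 12° off world +y. The fin top is near (0.513, -0.078) and the clip is 55–60 mm out from the pointer. I'll turn the tool 0.218 rad and travel above everything.

Request:
servo_tool(translation=[[0, 0, 0], [0, 0, 0], [0.022, -0.0285, 0], [0.022, -0.0285, 0], [0.022, -0.0285, 0], [0.022, -0.0285, 0], [0.022, -0.0285, 0], [0.022, -0.0285, 0], [0.022, -0.0285, 0], [0.022, -0.0285, 0]], turn=[[0, 0, 0.109], [0, 0, 0.109], [0, 0, 0], [0, 0, 0], [0, 0, 0], [0, 0, 0], [0, 0, 0], [0, 0, 0], [0, 0, 0], [0, 0, 0]], grip=1.0)

```text
clock: 1.35
tool_pos: [0.3839, -0.3082, 0.2067]
eef_rot: [0.995, 0.104, -0.0, -0.0]
contact_force: [-0.2, -0.1, -0.1]
opening: 0.999
finger_force: 0.0
```

Request:
servo_tool(translation=[[0.022, -0.0285, 0], [0.022, -0.0285, 0], [0.022, -0.0285, 0], [0.022, -0.0285, 0], [0.022, -0.0285, 0], [0.022, -0.0285, 0], [0.022, -0.0285, 0], [0.022, -0.0285, 0], [0, 0, 0], [0, 0, 0]], turn=[[0, 0, 0], [0, 0, 0], [0, 0, 0], [0, 0, 0], [0, 0, 0], [0, 0, 0], [0, 0, 0], [0, 0, 0], [0, 0, 0], [0, 0, 0]])

```text
clock: 2.6
tool_pos: [0.5079, -0.0507, 0.2066]
eef_rot: [0.995, 0.104, -0.001, 0.0]
contact_force: [0.5, -0.3, -0.9]
opening: 0.999
finger_force: 0.0
```

Run:
```python
from h import *
st=r.get_state(); print(st['tool_pos'],st['eef_rot'])
snap('wrist','w0')
```

```text
[ 0.50791121 -0.05068975  0.20664179] [ 9.94585474e-01  1.03919413e-01 -6.12783069e-04  3.39897122e-04]
```

View pics/w0.png

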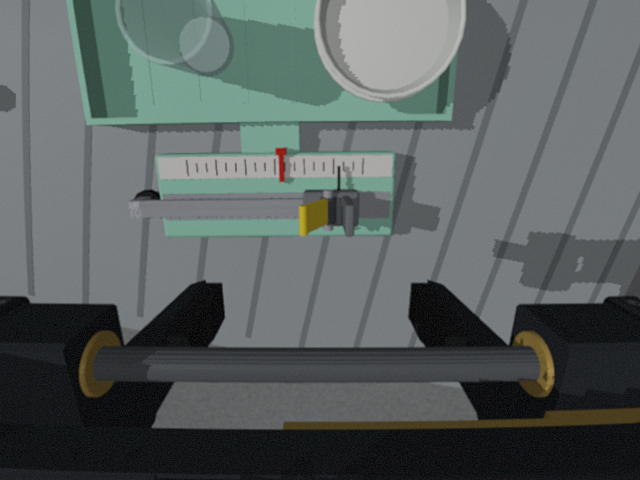

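The wrist view shows the pointer tip at (339,170), clip (281,165), fin (349,220) and lever (306,219). The slide runs parallel to the finger line.

Run:
```python
from h import *
from scipy.spatial.transform import Rotation as Ro
s=np.load('w0.npz'); st=r.get_state()
R=Ro.from_quat(st['eef_rot']).as_matrix(); tl=lambda X:np.round(1000*(X-st['tool_pos'])@R,1)
z=.039
for n,p,zz in(('sL',(158,155),z),('sR',(393,155),z),('bL',(166,236),.031),('bR',(393,236),.031),('ptr',(339,170),z),('clip',(281,165),z),('fin',(349,234),.103),('fin-far',(349,206),.103),('levtop',(304,222),.097)):
    X=plane(s,np.array(p,float),zz); print(n,X,tl(X))
print(depth(s,np.array([[350,225],[250,205],[200,225],[400,270],[380,165]],float)))
```

```text
sL [0.53199111 0.11606283 0.039     ] [  58.3 -158.8  167.5]
sR [ 0.57971539 -0.11327769  0.039     ] [ 57.8  75.5 167.7]
bL [0.44604517 0.10411528 0.031     ] [ -28.3 -164.8  175.7]
bR [ 0.49690668 -0.13801219  0.031     ] [-28.3  82.6 175.8]
ptr [ 0.55421855 -0.06406268  0.039     ] [ 43.   22.  167.7]
clip [ 0.54711509 -0.00622484  0.039     ] [ 47.9 -36.  167.6]
fin [ 0.50781395 -0.07933156  0.103     ] [ -5.6  27.5 103.8]
fin-far [ 0.53168196 -0.07362659  0.103     ] [ 18.9  26.8 103.7]
levtop [ 0.50877882 -0.03933176  0.097     ] [  3.5 -11.5 109.7]
[[ 0.51545566 -0.07852665  0.10155843]
 [ 0.50077833  0.01783054  0.03975583]
 [ 0.46585087  0.06901046  0.03029862]
 [ 0.45062609 -0.16612257  0.00272192]
 [ 0.56727893 -0.1045269   0.03180817]]
```

Request:
servo_tool(translation=[[0.004, 0, 0.02], [0, 0, 0.02], [0, 0, 0.02], [0, 0, 0.02], [0, 0, 0.02], [0, 0, 0.02], [0, 0, 0.0166], [0, 0, 0]], turn=[[0, 0, 0], [0, 0, 0], [0, 0, 0], [0, 0, 0], [0, 0, 0], [0, 0, 0], [0, 0, 0], [0, 0, 0]])

```text
clock: 3.65
tool_pos: [0.5112, -0.0505, 0.0695]
eef_rot: [0.995, 0.103, -0.001, 0.0]
contact_force: [-0.2, -0.8, 0.2]
opening: 0.996
finger_force: 0.0
```

Request:
servo_tool(translation=[[0, -0.004, 0], [0, -0.004, 0], [0, -0.004, 0], [0, -0.005, 0], [0, -0.005, 0], [0, -0.005, 0], [0, -0.005, 0], [0, -0.005, 0], [0, -0.003, 0], [0, 0, 0]], turn=[[0, 0, 0], [0, 0, 0], [0, 0, 0], [0, 0, 0], [0, 0, 0], [0, 0, 0], [0, 0, 0], [0, 0, 0], [0, 0, 0], [0, 0, 0]])

```text
clock: 4.9
tool_pos: [0.5042, -0.0097, 0.0703]
eef_rot: [0.995, 0.104, 0.0, 0.0]
contact_force: [-0.4, 0.6, -0.6]
opening: 0.998
finger_force: 0.0
```

Run:
```python
from h import *
st=r.get_state(); print(st['tool_pos'],st['contact_force'])
snap('wrist','w1')
```

```text
[ 0.50418146 -0.00967468  0.07032292] [-0.39161095  0.62319365 -0.59293758]
```

View pics/w1.png

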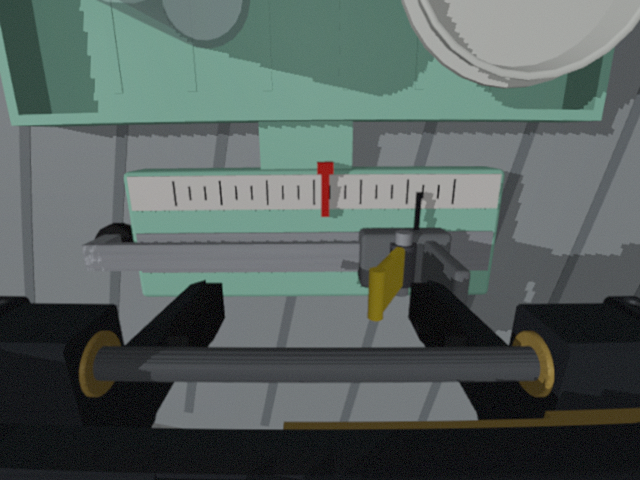

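Pointer at (419,195), clip (325,195), and fin at about (455,268) near the right fingertip (420,288). I'll check whether the fin is inside the finger.

Run:
```python
from h import *
from scipy.spatial.transform import Rotation as Ro
s=np.load('w1.npz'); st=r.get_state()
R=Ro.from_quat(st['eef_rot']).as_matrix(); tl=lambda X:np.round(1000*(X-st['tool_pos'])@R,1)
for n,p,zz in(('ptr',(419,196),.039),('clip',(325,195),.039),('fin near',(460,276),.103),('fin tip far',(431,243),.103),('levtop',(376,315),.097)):
    X=plane(s,np.array(p,float),zz); print(n,X,tl(X))
W=lambda p:st['tool_pos']+R@np.array(p)
print(proj(s,np.array([W((0,.044,0)),W((0,-.044,0)),W((-.009,.044,0)),W((0.009,.044,0)),W((0,.044,-.03))])))
print('depth',[ (p,tl(depth(s,np.array(p,float)))) for p in((455,268),(445,262),(465,277),(375,305),(424,292),(215,292))])
```

```text
ptr [ 0.55581138 -0.06394833  0.039     ] [39.3 63.5 31.3]
clip [ 0.54420971 -0.00644015  0.039     ] [39.8  4.8 31.3]
fin near [ 0.53011846 -0.07249924  0.103     ] [ 12.4  66.6 -32.7]
fin tip far [ 0.54277095 -0.05422352  0.103     ] [ 28.5  51.3 -32.7]
levtop [ 0.49935926 -0.0410174   0.097     ] [-11.2  29.4 -26.7]
[[394.84744387 273.84078211]
 [239.83172514 273.92573512]
 [393.79544699 288.35481409]
 [395.9177711  258.92145187]
 [408.47909305 297.65033136]]
depth [((455, 268), array([ 14. ,  66.3, -26.8])), ((445, 262), array([ 13.1,  65.4, -16.1])), ((465, 277), array([ 11.5,  69.4, -31.8])), ((375, 305), array([ -4.5,  28.2, -28.9])), ((424, 292), array([  9.9,  46.3, -44.5])), ((215, 292), array([ 10. , -44.6, -44.5]))]
```

The fin hasn't moved though the TCP should have pushed it, so I'll check where the fingers really end.

Run:
```python
from h import *
from scipy.spatial.transform import Rotation as Ro
s=np.load('w1.npz'); st=r.get_state()
R=Ro.from_quat(st['eef_rot']).as_matrix()
v,u=np.mgrid[270:345:5,400:470:6]
X=depth(s,np.stack([u,v],-1).astype(float)); L=1000*(X-st['tool_pos'])@R
for i in range(0,15,2): print(v[i,0],[tuple(int(round(k)) for k in L[i,j]) for j in range(0,12,2)])
a=snap('scene','s1')
W=lambda p:st['tool_pos']+R@np.array(p)
P=proj(a,np.array([W((0,.044,0)),W((0,-.044,0))])); print(P)
c=P.mean(0).astype(int); x0,y0=c-[65,60]
C=a['img'][y0:y0+97,x0:x0+130].copy()
C=cv2.resize(C,None,fx=6,fy=6,interpolation=cv2.INTER_CUBIC)
for p in P: cv2.circle(C,tuple(((p-[x0,y0])*6).astype(int)),5,(255,0,255),1)
cv2.imwrite('pics/s1c.png',C[:,:,::-1])
```

```text
270 [(1, 48, 3), (-2, 57, 11), (-3, 65, 12), (5, 65, -7), (11, 65, -22), (15, 67, -31)]
280 [(-6, 49, 5), (-8, 57, 10), (-8, 64, 10), (-1, 65, -7), (6, 65, -24), (9, 68, -31)]
290 [(-16, 51, 12), (8, 43, -38), (10, 47, -43), (11, 51, -45), (11, 57, -44), (5, 68, -32)]
300 [(-51, 67, 69), (3, 43, -38), (9, 44, -51), (10, 49, -52), (10, 53, -53), (10, 58, -53)]
310 [(-59, 67, 67), (-1, 43, -40), (6, 44, -54), (10, 46, -60), (9, 52, -59), (11, 55, -62)]
320 [(-69, 68, 68), (-6, 43, -40), (2, 44, -55), (8, 45, -65), (9, 49, -67), (11, 51, -70)]
330 [(-78, 68, 67), (-78, 79, 68), (-3, 44, -54), (4, 45, -66), (9, 46, -74), (10, 50, -75)]
340 [(-88, 69, 68), (-88, 79, 68), (-6, 44, -56), (1, 45, -68), (8, 44, -79), (8, 49, -78)]
[[279.40432101 239.57242334]
 [313.86077452 232.88583625]]
```

View pics/s1c.png

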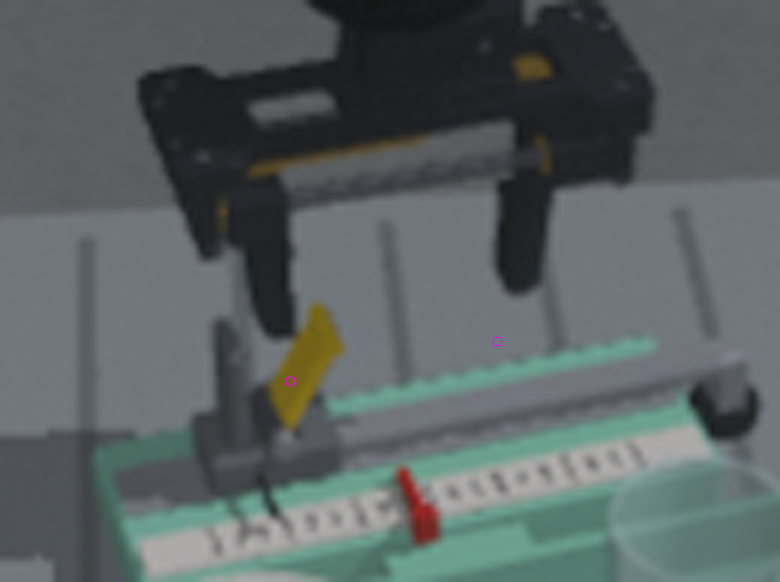

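The picture shows the fingertips ending about 38 mm above the reported TCP, level with the fin top, so they passed over it without touching. I'll back up and go about 39 mm lower, watching the force.

Request:
servo_tool(translation=[[0, 0, -0.01], [0, 0.01, 0], [0, 0.01, 0], [0, 0.01, 0], [0, 0.01, 0], [0, 0, 0.01], [0, 0, 0.01], [0, 0, 0], [0, 0, 0]], turn=[[0, 0, 0], [0, 0, 0], [0, 0, 0], [0, 0, 0], [0, 0, 0], [0, 0, 0], [0, 0, 0], [0, 0, 0], [0, 0, 0]])

```text
clock: 6.12
tool_pos: [0.5124, -0.0486, 0.0601]
eef_rot: [0.995, 0.105, -0.0, -0.0]
contact_force: [0.2, 0.2, -0.5]
opening: 0.997
finger_force: 0.0
```

Request:
servo_tool(translation=[[0, 0, 0.006], [0, 0, 0.006], [0, 0, 0.006], [0, 0, 0.006], [0, 0, 0.004], [0, 0, 0], [0, 0, 0]], turn=[[0, 0, 0], [0, 0, 0], [0, 0, 0], [0, 0, 0], [0, 0, 0], [0, 0, 0], [0, 0, 0]])

```text
clock: 7.0
tool_pos: [0.5126, -0.0491, 0.0324]
eef_rot: [0.995, 0.104, 0.0, 0.0]
contact_force: [-0.3, 0.5, 0.4]
opening: 1.002
finger_force: 0.0
```

Run:
```python
from h import *
from scipy.spatial.transform import Rotation as Ro
st=r.get_state(); print(st['tool_pos'],st['contact_force'])
s=snap('wrist','w2'); R=Ro.from_quat(st['eef_rot']).as_matrix()
P=[depth(s,np.array(p,float)) for p in((424,292),(215,292),(415,295))]
print([np.round(1000*(p-st['tool_pos'])@R,1) for p in P],P)
```

```text
[ 0.51258568 -0.04907482  0.03240508] [-0.3010011   0.52627283  0.43539648]
[array([  9.6,  46.8, -43.8]), array([  9.7, -44.5, -43.9]), array([  7.6,  43.3, -42.7])] [array([ 0.53162291, -0.09285235,  0.07624576]), array([ 0.512848  , -0.0035154 ,  0.07633044]), array([ 0.52898511, -0.08984718,  0.07514921])]
```

View pics/w2.png

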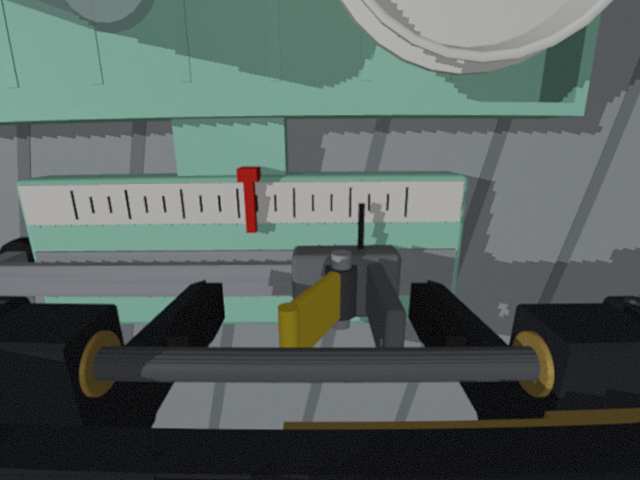

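Fin and lever now sit between the fingers: pointer (361,207), clip (250,200). Drawing out, with a stop short.

Request:
servo_tool(translation=[[0, -0.006, 0], [0, -0.006, 0], [0, -0.005, 0], [0, -0.005, 0], [0, -0.005, 0], [0, -0.005, 0], [0, -0.005, 0], [0, -0.004, 0], [0, -0.004, 0], [0, 0, 0]], turn=[[0, 0, 0], [0, 0, 0], [0, 0, 0], [0, 0, 0], [0, 0, 0], [0, 0, 0], [0, 0, 0], [0, 0, 0], [0, 0, 0], [0, 0, 0]])

```text
clock: 8.3
tool_pos: [0.5029, -0.0042, 0.0322]
eef_rot: [0.995, 0.105, -0.0, -0.0]
contact_force: [-0.5, -1.2, 1.2]
opening: 1.002
finger_force: 0.8
```

```bash
cat > chk.py <<'E'
from h import *
import sys
from scipy.spatial.transform import Rotation as Ro
st=r.get_state(); n=sys.argv[1]
s=snap('wrist',n); R=Ro.from_quat(st['eef_rot']).as_matrix()
im=s['img'].astype(int); h=cv2.cvtColor(s['img'],cv2.COLOR_RGB2HSV)
red=cv2.inRange(h,(0,150,80),(6,255,255)); v,u=np.nonzero(red); k=v>v.max()-35; rc=u[k].mean(); vb=v.max()
# pointer: darkest columns in rows just below the scale, black and unsaturated
tl=lambda X:np.round(1000*(X-st['tool_pos'])@R,1)
print('clip',rc,vb,tl(plane(s,np.array([rc,vb-25.]),.039)))
for row in range(vb-16,vb+14,4):
    d=np.nonzero((im[row].max(1)<45))[0]; d=d[(d>150)&(d<520)]
    if len(d) and len(d)<30: print(row,d.min(),d.max(),tl(plane(s,np.array([d.mean(),row]),.039)))
print(st['clock'],st['tool_pos'],st['contact_force'],st['opening'],st['finger_force'])
E
python3 chk.py w3
```

```text
clip 337.4501607717042 231 [40.4 10.6 -6.8]
215 158 489 [35.7 15.2 -6.8]
219 380 383 [33.5 33.6 -6.8]
223 380 383 [31.4 33.7 -6.8]
227 380 383 [29.2 33.9 -6.8]
231 380 383 [27.1 34.  -6.8]
235 379 383 [24.9 33.8 -6.8]
239 379 382 [22.7 33.7 -6.8]
243 379 382 [20.5 33.8 -6.8]
8.3 [ 0.5028616  -0.00419602  0.03224021] [-0.47622103 -1.22492471  1.2280083 ] 1.0015400241348902 0.7653979293172597
```

Request:
servo_tool(translation=[[0, -0.005, 0], [0, -0.005, 0], [0, -0.005, 0], [0, -0.004, 0], [0, -0.003, 0], [0, 0, 0], [0, 0, 0]], turn=[[0, 0, 0], [0, 0, 0], [0, 0, 0], [0, 0, 0], [0, 0, 0], [0, 0, 0], [0, 0, 0]])

```text
clock: 9.22
tool_pos: [0.4983, 0.0169, 0.0322]
eef_rot: [0.995, 0.104, -0.0, -0.0]
contact_force: [-0.6, -1.0, -0.3]
opening: 0.998
finger_force: 0.9
```

```bash
python3 chk.py w4
```

```text
clip 376.63677130044846 231 [40.4 30.7 -6.8]
215 197 384 [35.7 17.8 -6.8]
219 380 384 [33.5 33.9 -6.8]
223 380 384 [31.4 34.  -6.8]
227 380 383 [29.2 33.8 -6.8]
231 380 383 [27.1 34.  -6.8]
235 379 382 [24.9 33.5 -6.8]
239 379 382 [22.7 33.7 -6.8]
243 379 382 [20.5 33.8 -6.8]
9.225 [0.49829084 0.01686174 0.03224212] [-0.56778165 -0.96734414 -0.25568101] 0.9982288156359469 0.8726404471235583
```

View pics/w4.png

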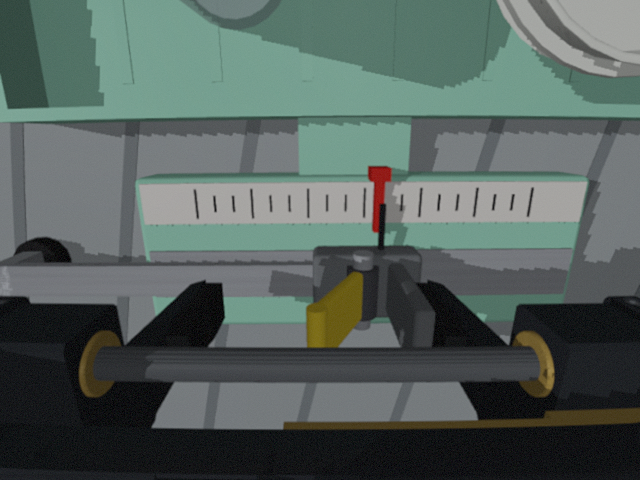

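Pointer (381,218) is about 3 mm short of the clip (378,215). I'll nudge it and hold there with the lever open.

Request:
servo_tool(translation=[[0, -0.0015, 0], [0, -0.0015, 0], [0, 0, 0], [0, 0, 0], [0, 0, 0], [0, 0, 0], [0, 0, 0], [0, 0, 0]], turn=[[0, 0, 0], [0, 0, 0], [0, 0, 0], [0, 0, 0], [0, 0, 0], [0, 0, 0], [0, 0, 0], [0, 0, 0]])

```text
clock: 10.28
tool_pos: [0.4978, 0.0194, 0.0323]
eef_rot: [0.995, 0.104, -0.0, 0.0]
contact_force: [-1.4, -3.1, -1.7]
opening: 1.0
finger_force: 1.5
```

```bash
python3 chk.py w5 | grep -v ' -6.8\]$'
python3 - <<'E'
import cv2;from h import *
s=np.load('w5.npz');h=cv2.cvtColor(s['img'],cv2.COLOR_RGB2HSV);m=cv2.inRange(h,(0,120,60),(8,255,255))
for r_ in (190,195,200,205,210,215,220): 
  u=np.nonzero(m[r_])[0]; d=np.nonzero(s['img'][r_,360:400].max(1)<45)[0]+360; print(r_,u.min(),u.max(),d[:1],d[-1:])
E
```

```text
clip 383.7 231 [40.4 34.4 -6.7]
215 380 384 [35.6 33.8 -6.7]
219 380 384 [33.5 33.9 -6.7]
223 380 384 [31.4 34.  -6.7]
227 379 384 [29.2 33.9 -6.7]
231 379 383 [27.  33.8 -6.7]
235 379 383 [24.8 33.9 -6.7]
239 379 382 [22.6 33.7 -6.7]
243 379 382 [20.4 33.8 -6.7]
10.275 [0.49784804 0.01939819 0.03231518] [-1.40320029 -3.06298936 -1.67462566] 0.9996728114017366 1.5122516537667252
190 379 389 [] []
195 379 388 [] []
200 379 388 [] []
205 378 388 [380] [384]
210 378 387 [380] [384]
215 378 387 [380] [384]
220 378 387 [379] [384]
```

Aligned within 0.5 mm with the lever open. Next I'll close the fingers in steps, backing the hand by half of each closing so the fin-side finger stays put.

Request:
servo_tool(translation=[[0, 0.0022, 0], [0, 0.0022, 0], [0, 0, 0]], turn=[[0, 0, 0], [0, 0, 0], [0, 0, 0]], grip=0.9, grip_force=15)

```text
clock: 10.7
tool_pos: [0.4992, 0.015, 0.0324]
eef_rot: [0.995, 0.104, 0.0, 0.0]
contact_force: [-0.3, -2.9, -0.4]
opening: 0.898
finger_force: 1.4
```

Request:
servo_tool(translation=[[0, 0.0022, 0], [0, 0.0022, 0], [0, 0, 0]], turn=[[0, 0, 0], [0, 0, 0], [0, 0, 0]], grip=0.8)

```text
clock: 11.08
tool_pos: [0.5001, 0.0106, 0.0324]
eef_rot: [0.995, 0.104, 0.0, 0.0]
contact_force: [-0.4, -3.4, 0.1]
opening: 0.798
finger_force: 1.5
```

Request:
servo_tool(translation=[[0, 0.0022, 0], [0, 0.0022, 0], [0, 0, 0]], turn=[[0, 0, 0], [0, 0, 0], [0, 0, 0]], grip=0.7)

```text
clock: 11.45
tool_pos: [0.501, 0.0063, 0.0324]
eef_rot: [0.995, 0.104, 0.0, 0.0]
contact_force: [-0.3, -2.6, 0.5]
opening: 0.702
finger_force: 1.5
```

```bash
python3 chk.py w6
```

```text
clip 358.9710144927536 231 [40.4 21.7 -6.6]
215 354 454 [35.6 28.8 -6.6]
219 354 358 [33.5 20.4 -6.6]
223 354 358 [31.4 20.4 -6.6]
227 354 358 [29.2 20.5 -6.6]
231 354 358 [27.  20.6 -6.6]
235 354 357 [24.8 20.4 -6.6]
239 354 357 [22.6 20.4 -6.6]
243 354 357 [20.4 20.5 -6.6]
11.45 [0.50104149 0.00630072 0.03240506] [-0.30079764 -2.60746623  0.5282048 ] 0.7019280577219631 1.4708346794941463
```

Request:
servo_tool(translation=[[0, 0.0024, 0], [0, 0.0024, 0], [0, 0, 0]], turn=[[0, 0, 0], [0, 0, 0], [0, 0, 0]], grip=0.6)

```text
clock: 11.88
tool_pos: [0.5021, 0.0016, 0.0324]
eef_rot: [0.995, 0.104, 0.0, 0.0]
contact_force: [0.7, -2.2, 0.9]
opening: 0.601
finger_force: 1.5
```

Request:
servo_tool(translation=[[0, 0.0022, 0], [0, 0.0022, 0], [0, 0, 0]], turn=[[0, 0, 0], [0, 0, 0], [0, 0, 0]], grip=0.5)

```text
clock: 12.25
tool_pos: [0.503, -0.0026, 0.0324]
eef_rot: [0.995, 0.104, 0.0, 0.0]
contact_force: [1.6, -2.9, 1.4]
opening: 0.502
finger_force: 6.9
```

```bash
python3 chk.py w7
```

```text
clip 340.9527027027027 231 [40.3 12.4 -6.6]
215 338 437 [35.6 21.9 -6.6]
219 338 341 [33.5 11.8 -6.6]
223 338 341 [31.3 11.8 -6.6]
227 338 341 [29.2 11.9 -6.6]
231 338 341 [27.  11.9 -6.6]
235 338 340 [24.8 11.7 -6.6]
239 338 340 [22.6 11.7 -6.6]
243 338 340 [20.4 11.8 -6.6]
12.25 [ 0.50295427 -0.00260759  0.03237263] [ 1.64379033 -2.94299562  1.44240578] 0.5022125223774243 6.919567643199116
```

Lever contact has been made and the pointer is still on the clip, so I'll continue to fully closed.

Request:
servo_tool(translation=[[0, 0.0022, 0], [0, 0.0022, 0], [0, 0, 0]], turn=[[0, 0, 0], [0, 0, 0], [0, 0, 0]], grip=0.4)

```text
clock: 12.68
tool_pos: [0.5039, -0.007, 0.0324]
eef_rot: [0.995, 0.104, 0.0, 0.0]
contact_force: [1.8, -2.5, 2.1]
opening: 0.402
finger_force: 6.1
```

Request:
servo_tool(translation=[[0, 0.0022, 0], [0, 0.0022, 0], [0, 0, 0], [0, 0, 0]], turn=[[0, 0, 0], [0, 0, 0], [0, 0, 0], [0, 0, 0]], grip=0.3)

```text
clock: 13.18
tool_pos: [0.5048, -0.0113, 0.0324]
eef_rot: [0.995, 0.104, 0.0, 0.0]
contact_force: [1.7, -3.6, 2.0]
opening: 0.302
finger_force: 4.8
```

Request:
servo_tool(translation=[[0, 0.0007, 0], [0, 0, 0], [0, 0, 0], [0, 0, 0]], turn=[[0, 0, 0], [0, 0, 0], [0, 0, 0], [0, 0, 0]], grip=0.15, grip_force=20)

```text
clock: 13.68
tool_pos: [0.5048, -0.0116, 0.0324]
eef_rot: [0.995, 0.104, 0.0, -0.0]
contact_force: [2.4, -0.9, 3.0]
opening: 0.266
finger_force: 20.0
```

```bash
python3 chk.py w8
```

```text
clip 323.96685082872926 231 [40.4  3.7 -6.6]
215 318 321 [35.6  1.4 -6.6]
219 318 321 [33.5  1.4 -6.6]
223 318 321 [31.4  1.4 -6.6]
227 318 321 [29.2  1.4 -6.6]
231 318 321 [27.   1.4 -6.6]
235 318 321 [24.9  1.4 -6.6]
239 318 320 [22.7  1.1 -6.6]
243 318 320 [20.4  1.2 -6.6]
13.675 [ 0.50480145 -0.01160913  0.03235195] [ 2.41670502 -0.94188734  3.01403406] 0.26598739596542864 20.02467234386131
```

View pics/w8.png

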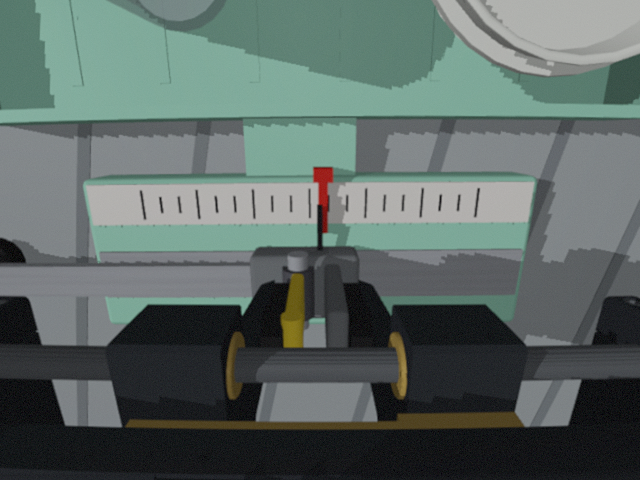

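The lever stands upright, pinched with the fin. Pointer (319,215) is about 2 mm past the clip (323,205), so I'll bring it back and recheck.

Request:
servo_tool(translation=[[0, 0.001, 0], [0, 0.001, 0], [0, 0, 0], [0, 0, 0], [0, 0, 0], [0, 0, 0]], turn=[[0, 0, 0], [0, 0, 0], [0, 0, 0], [0, 0, 0], [0, 0, 0], [0, 0, 0]])

```text
clock: 14.48
tool_pos: [0.5053, -0.0138, 0.0324]
eef_rot: [0.995, 0.104, 0.0, 0.0]
contact_force: [3.3, -2.3, 4.2]
opening: 0.271
finger_force: 20.0
```

```bash
python3 chk.py w9|grep -v '^22\|^24\|^23'
python3 - <<'E'
from h import *
s=np.load('w9.npz')
h=cv2.cvtColor(s['img'],cv2.COLOR_RGB2HSV);m=cv2.inRange(h,(20,150,60),(32,255,255))
for v in (280,300,320,340):
    u=np.nonzero(m[v,270:320])[0]+270
    if len(u): print(v,u.min(),u.max(),depth(s,np.array([u.mean(),v])))
E
```

```text
clip 317.5859375 232 [39.8  0.4 -6.6]
216 318 321 [35.1  1.4 -6.6]
14.475 [ 0.50531387 -0.01380571  0.03237592] [ 3.29856719 -2.34179637  4.17069304] 0.27096408973356456 20.030084608588368
280 291 303 [ 0.5159995  -0.00237997  0.07047461]
300 287 303 [ 0.51608088 -0.00263422  0.09017101]
320 281 303 [ 0.51562289 -0.00252053  0.10479524]
340 283 302 [ 0.50759241 -0.00420937  0.10468064]
```

```bash
python3 -c "
from plant import r
print(r.finish_job())"
```

```text
the job is handed in; nothing more can be done
None
```

I handed the job in at about 14.5 s: the pointer is about 1 mm from the red clip, the cam lever is fully closed, and fin and lever are still pinched at 20 N; no verdict came back.

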